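# Slide a board into the test press, clamp it and hold the probe lever down

### The job

The small circuit board is lying in the nest of the board tester, ready for its test. Slide the tester's carriage fully home under the probe head, turn the black clamp knob clockwise until it is tight so that the carriage cannot creep, and only then press the probe lever down until its orange pointer stands in the green band - never into the red - so that the spring probes bear on the board. The reading is taken while the lever is held, so finish still holding it there; leave the other things on the bench alone.

Things in the scene. Friction and masses are not known exactly. Their poses are not given: they have to be found in the camera images.
- tester: Board tester, a grey fixture screwed to the bench: base 143 x 310 mm, 18 mm high, long side along its y; its x axis points away from the operator's side. Origin at the base's underside, about its middle. Column and head (to 0.18 m, its quadrant to 0.23 m high) stand at y = +95 mm, x from -24 to +68 mm; a stop block at the +y end. The carriage runs along y on two rails.
- carriage (a joint): Travel of the aluminium carriage along the tester's +y, in m: 0 at the loading end (at the start), 0.080 home against the stop, nest under the probe head. Sliding friction about 1.5 N; it stays where it is left. The plate is 66 x 204 mm, its top 41 mm above the bench; the clamp knob is near its -y end, the black nest near its +y end.
- clamp_knob (a joint): Turn of the clamp knob, in rad: starts loose (0 to 0.55), grows clockwise seen from above to its end stop at 1.45; from about 1.0 on it drives a pad on to the base and brakes the carriage; it counts as tight from 1.1. About 0.1 N m of friction, more when tight; it stays where it is left.
- knob_grip (a point): Middle of the clamp knob's black wing, on its upright turning axis, 75 mm above the bench. The wing is 48 mm long along this point's x axis, 12 mm thick along its y and 26 mm high, on a 12 mm stem over a collar 30 mm across and 48 mm above the bench. At 0 the wing lies across the slide, along the tester's x. It rides on the carriage, 145 mm from the nest's middle.
- lever_angle (a joint): How far the probe lever is pressed, in rad: 0 at rest (sloping up by 0.55 towards the operator), 0.55 level, 0.66 end stop. The quadrant's green band is 0.475 to 0.58, the red band begins at 0.61. A spring lifts it back: about 3 N at the grip to start it, 9 N in the green band; the probes meet the board at about 0.40.
- grip_mid (a point): Middle of the lever's black rubber grip, a 24 mm round sleeve 80 mm long along this point's x axis, which points to the pivot 180 mm away. The lever swings about a level axis along the tester's y, 165 mm above the bench. Grip height 259 mm at rest, about 170 mm in mid green band: 90 mm down and 27 mm nearer the operator.
- lever: The probe lever: a flat steel bar with the black rubber grip on its free end, facing the operator's side, and an orange pointer that runs over the white, green and red quadrant beside it. Origin at the pivot, x axis away from the grip.
- ram: The probe ram: a vertical steel rod in the head block with a green plate under it and four brass spring probes, tips 62 mm above the bench at rest. Driven down by the lever, 38 mm per rad.
- board: The small green circuit board (26 x 42 mm, 13 mm high over its parts) lying loose in the nest; origin at the centre of its underside.
- board_mid (a point): Centre of the board, in the middle of its 2 mm thickness.
- nest_floor (a point): Centre of the nest's floor on the carriage, 45 mm above the bench, on which the board lies; the nest's walls rise 4 mm round it.
- meter: Bystander: a black hand multimeter, 140 x 75 x 41 mm, lying on its back.
- tape: Bystander: a roll of black tape, 62 mm across, 19 mm high.
- cutters: Bystander: diagonal cutters with green handles, 138 mm long, lying flat.
- screwdriver: Bystander: a screwdriver with a green handle, 163 mm long.
- spare_board: Bystander: a second small green circuit board, 26 x 42 x 13 mm, lying on the bench.
- pen: Bystander: a red and white marker pen, 135 mm long.
Not all that is in view belongs to the job. What is shaped like the board but brown is not meant.

How it is judged:
By the outcome, as a careful person would: the job done as asked, in the order asked, and still so for the second after the job is handed in, while the arm keeps its last pose, push and grip.
It also fails if it takes over 46 s, if anything falls off the work surface, if the arm or the gripper's body presses on something with over 40 N, if the wrist force passes 120 N, or if a joint passes its speed limit or range.

### The arm

A 7-joint arm with a two-finger parallel gripper is mounted at the origin on a cart in front of the work surface, level with it; the furniture and walls round the work are solid. World frame = base frame: x ahead of the robot, y to its left, z up, the work surface at z = 0. Lengths are in m, angles in rad, forces in N, time in s.
With the tool pointing down it reaches from about 0.4 to 0.9 m from the base axis. Payload 5.5 kg.
Tool frame: the origin (TCP) lies midway between the tips of the shut fingers; the grasp point (between the pads) lies 19 mm behind it (tcp_to_grasp is the z of the grasp point in the tool frame, in m); z points along the fingers, y is the line along which they close (so a half turn about z gives the same grasp; the last joint's range is limited). The gripper opens to 92 mm and grips with 3 to 60 N. Pads are 19 mm wide; open, the fingers measure 130 mm over their backs; the gripper's body (75 mm by 190 mm) begins 47 mm behind the grasp point.
Start: joints at [1.431, 0.501, -0.427, 1.55, 0.221, 1.138, -0.21], TCP at [0.255, -0.598, 0.227] pointing down, gripper open.
Joint ranges: [-2.88, 2.88], [-0.31, 2.03], [-1.54, 1.56], [0.2, 2.42], [-1.41, 4.55], [0.19, 2.02], [-2.57, 2.57]. Speed limits (rad/s): [2.57, 2.57, 3.14, 3.14, 3.14, 3.14, 3.14].

### API

Orientations are given as a unit quaternion [x, y, z, w].
In Python, from bench import * gives the robot as it stands. The module is installed in compiled form; this text tells all that it offers. Calls block until the motion is done:
- move_to(position, orientation): joint-space move of the TCP to a pose.
- movel(position, ori=None, velocity=0.15): straight line of the TCP; ori=None keeps the orientation; velocity is the mean speed in m/s.
- move_j(angles): joint-space move.
- grip(opening): opening from 0.0 (shut) to 1.0 (fully open); the grip force is fixed at half the most; returns when the fingers have stopped.
- hold(seconds).
- ik(position, orientation): joint angles nearest the present ones, or None.
- grab_frame(name): name is "side" or "top"; returns a dict with "pixels" (480x640x3 uint8, blue, green, red), "camera_matrix" (3x3 intrinsics, pixels), "position" and "attitude" of the camera in the world. Camera axes: x right, y up, looking along -z (the intrinsics and any distortion apply to the point x, -y, -z); pixel columns grow to the right and rows downward; lengths in m; the calibration is good to about 2 mm. A picture is of the moment at which its call begins. There is no depth.
A pose or a line that the arm cannot do raises MotionError and nothing moves.
- close_job(): hands the job in; it is judged then, once.
Readings, each from a call of its own:
- get_clock(): time.
- get_joints(): joint angles.
- get_dq(): joint speeds.
- get_joint_torque(): joint torques, N m.
- get_tool_pos(): TCP position.
- get_tcp_rot(): TCP orientation.
- get_ft_force(): force on the tool from outside, world axes, zero at the start.
- get_torque(): the same for the moment, N m.
- get_opening(): opening from 0.0 (shut) to 1.0 (fully open).
- get_grasp_force(): force on a finger pad.
Only numpy, scipy, OpenCV 4.12 (cv2) and the standard library are available. Lean on these libraries where they do the work, as an engineer would, in place of code of your own. Each camera call takes 0.05 s, during which the arm holds its last target. There are 200 camera calls.

## Working session

There is one attempt and no reset: what is moved stays moved. The work goes in short steps, each a Python script; the robot and the scene stay as the last script left them, time stands still between calls to the robot, and variables do not carry over. Pictures are saved under pics/ and viewed, at most 10 in all, crops included, and the job is handed in when it is done.

```bash
mkdir -p pics; python3 - <<'E'
from bench import *
import cv2
for n in("side","top"):
    f=grab_frame(n); cv2.imwrite(f"pics/{n}0.png",f["pixels"])
    print(n,f["camera_matrix"],f["position"],f["attitude"],[k for k in f])
print(get_tcp_rot(),get_clock())
E
```

```text
side [[444.13083138   0.         318.10330634]
 [  0.         444.13083138 244.60701065]
 [  0.           0.           1.        ]] [0.01132665 0.71015003 0.59351746] [-0.11027513  0.55020904  0.80735471 -0.18244938] ['pixels', 'camera_matrix', 'position', 'attitude']
top [[435.70149035   0.         314.25051841]
 [  0.         435.70149035 238.72572591]
 [  0.           0.           1.        ]] [ 0.28702488 -0.24859514  1.10421843] [-0.05845244  0.05701248  0.7138061  -0.69556721] ['pixels', 'camera_matrix', 'position', 'attitude']
[ 9.79790356e-01  2.00025285e-01 -1.45242333e-04 -8.49736577e-04] 0.1
```

View pics/top0.png

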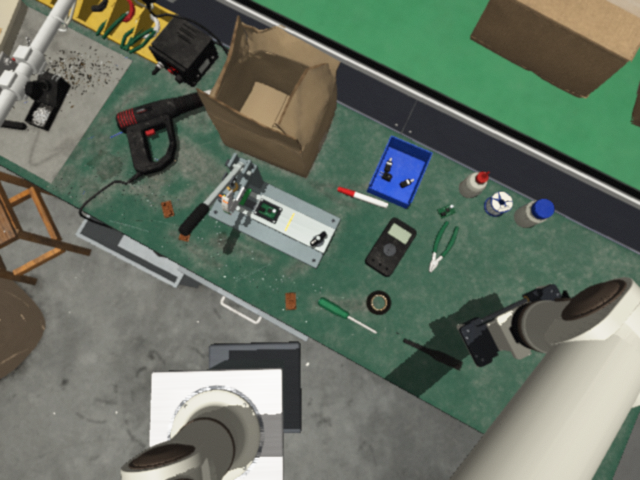

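View pics/side0.png

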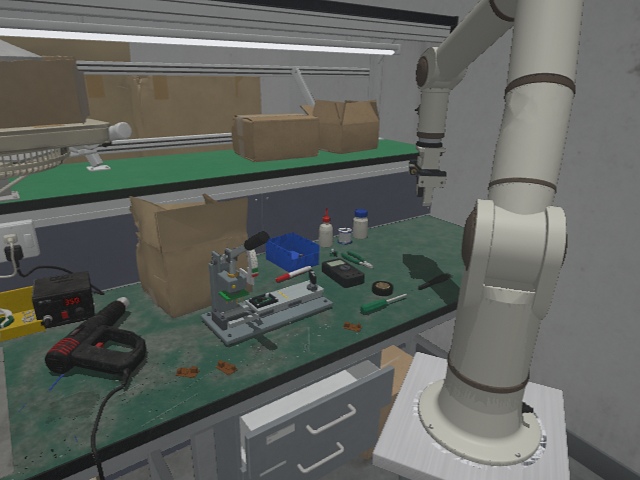

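The top view shows the tester at about (265,220). The knob is near (320,238), the lever grip near (193,220) and the nest near (267,210). The side view shows the tester at about (265,300). I'll enlarge both.

```bash
cat > h.py <<'E'
import numpy as np, cv2
from scipy.spatial.transform import Rotation as R
from scipy.optimize import least_squares
CAM={"side":(444.13083,318.1033,244.607,[0.01132665,0.71015003,0.59351746],[-0.11027513,0.55020904,0.80735471,-0.18244938]),
"top":(435.70149,314.2505,238.7257,[0.28702488,-0.24859514,1.10421843],[-0.05845244,0.05701248,0.7138061,-0.69556721])}
def ray(n,u,v):
    f,cx,cy,p,q=CAM[n]; return np.array(p),R.from_quat(q).apply([(u-cx)/f,-(v-cy)/f,-1])
def on_z(n,u,v,z):
    p,d=ray(n,u,v); return p+d*(z-p[2])/d[2]
def proj(n,P):
    f,cx,cy,p,q=CAM[n]; c=R.from_quat(q).inv().apply(np.array(P)-p); c=np.atleast_2d(c)
    return np.c_[cx+f*c[:,0]/-c[:,2],cy-f*c[:,1]/-c[:,2]]
E
python3 - <<'E'
import cv2
a=cv2.imread("pics/top0.png")[145:275,170:350]; cv2.imwrite("pics/topc.png",cv2.resize(a,None,fx=4.4,fy=4.4,interpolation=2))
a=cv2.imread("pics/side0.png")[225:350,195:345]; cv2.imwrite("pics/sidec.png",cv2.resize(a,None,fx=4.8,fy=4.8,interpolation=2))
E
```

```text
(no output)
```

View pics/topc.png

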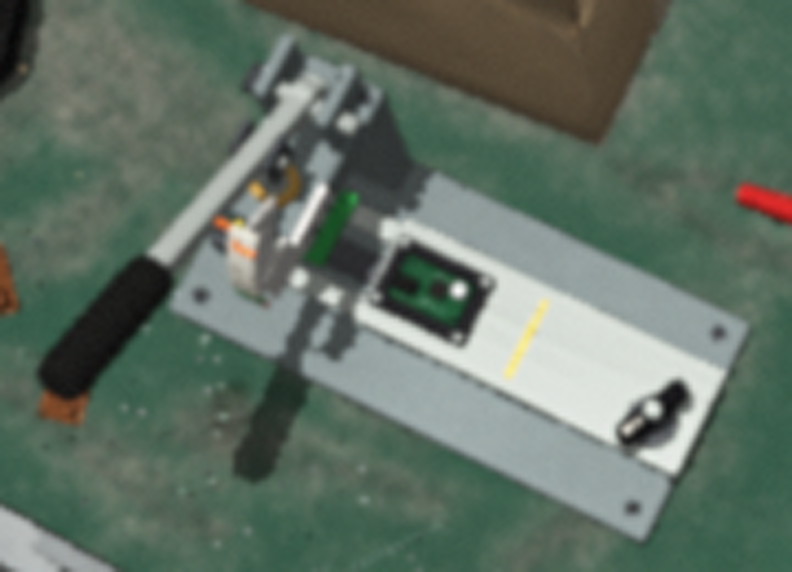

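View pics/sidec.png

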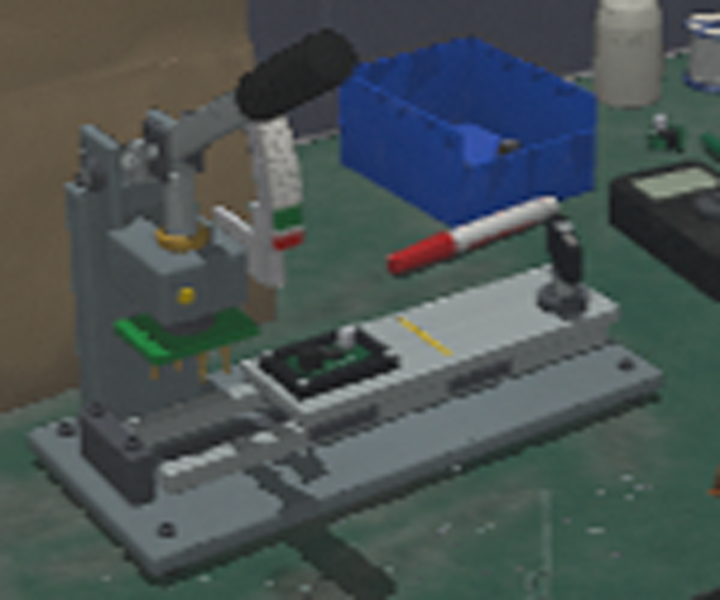

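```bash
cat > fit.py <<'E'
from h import *
T=lambda u,v:(170+u/4.4,145+v/4.4); S=lambda u,v:(195+u/4.8,225+v/4.8)
a,b,z=.0715,.155,.018
obs=[("top",T(748,325),(a,-b,z)),("top",T(645,540),(-a,-b,z)),("top",T(172,308),(-a,b,z)),
("side",S(662,376),(-a,-b,z)),("side",S(155,570),(-a,b,z)),("side",S(30,433),(a,b,z))]
def W(p,q): return R.from_euler('z',p[2]).apply(q)+[p[0],p[1],0]
c=on_z("top",*T(460,350),z); y=on_z("top",*T(172,308),z)-on_z("top",*T(645,540),z)
f=lambda p:np.concatenate([proj(n,W(p,q))[0]-o for n,o,q in obs])
r=least_squares(f,[c[0],c[1],np.arctan2(-y[0],y[1])]); P=r.x
if __name__=="__main__":
    print(P,r.fun.round(1))
    yaw=P[2]; ti=lambda w:R.from_euler('z',-yaw).apply(w-np.array([P[0],P[1],0]))
    A,B=on_z("top",*T(625,430),.088),on_z("top",*T(685,390),.088)
    print("knob",ti(A),ti(B)); 
    def tri(s,t):
        p,d=ray("side",*s);q,e=ray("top",*t); k=np.linalg.lstsq(np.c_[d,-e],q-p,rcond=None)[0]
        return (p+k[0]*d+q+k[1]*e)/2,np.linalg.norm(p+k[0]*d-q-k[1]*e)
    for n,s,t in [("knobtop",S(565,222),T(655,410)),("grip",S(298,75),T(106,328)),("nest",S(328,360),T(432,293))]:
        w,e=tri(s,t); print(n,w,ti(w),e)
E
python3 fit.py
```

```text
[ 0.52613113 -0.14755258 -0.4817822 ] [ 1.  -0.8 -0.3  0.7 -1.9  0.1  1.1 -0.7  0.2 -1.6 -0.6  0.1]
knob [-0.02736423 -0.12227146  0.088     ] [ 0.00639579 -0.14165705  0.088     ]
knobtop [ 0.45640322 -0.25906435  0.09191928] [-0.01012081 -0.13112751  0.09191928] 0.0029000621758932007
grip [ 0.47081628 -0.01209812  0.2614669 ] [-0.11178246  0.09440511  0.2614669 ] 0.0002665973805459247
nest [ 0.53433387 -0.13524814  0.04686592] [0.00156765 0.01470465 0.04686592] 0.0032491675231851843
```

```bash
cat >> h.py <<'E'
def down(th):
    y=np.array([np.cos(th),np.sin(th),0]); z=np.array([0,0,-1.]); return R.from_matrix(np.c_[np.cross(y,z),y,z]).as_quat()
P=np.array([0.5261,-0.1476,-0.4818])
def W(q): return R.from_euler('z',P[2]).apply(q)+[P[0],P[1],0]
EY=R.from_euler('z',P[2]).apply([0,1,0]); EX=R.from_euler('z',P[2]).apply([1,0,0])
E
python3 - <<'E'
from h import *; from bench import *
np.set_printoptions(precision=2,suppress=True)
k=W([-.010,-.131,.058]); k2=k+.08*EY
g=W([-.12,.094,.24]); g2=W([-.145,.094,.150])
for off in(0,np.pi):
    th=P[2]-.52+np.pi/2+off
    for p,t in((k+[0,0,.08],th),(k,th),(k2,th),(k2,th-.85),(k2,th-1.0)): print(ik(p,down(t)))
    print('lever')
    t=P[2]+np.pi/2+off
    for p in(g+[0,0,.06],g,g2): print(ik(p,down(t)))
print(get_joints())
E
```

```text
[ 1.16  0.5  -0.87  1.93  0.48  0.92  0.62]
[ 1.08  0.62 -0.78  1.98  0.61  0.79  0.51]
[ 0.97  0.65 -0.83  1.97  0.66  0.82  0.33]
[ 0.88  0.61 -0.72  1.97  0.56  0.78 -0.45]
[ 0.87  0.6  -0.7   1.97  0.55  0.77 -0.58]
lever
[ 1.18  0.31 -1.42  1.89  0.33  1.22  0.74]
[ 1.09  0.39 -1.35  1.97  0.43  1.12  0.65]
[ 1.03  0.6  -1.37  2.11  0.7   1.03  0.37]
[ 0.72  0.38 -0.31  1.95  0.15  0.84 -2.24]
[ 0.65  0.5  -0.23  1.99  0.18  0.67 -2.26]
[ 0.53  0.51 -0.27  1.98  0.21  0.68 -2.44]
[-0.59  1.07  1.35  2.02 -1.18  1.18 -2.14]
[-0.59  1.07  1.35  2.02 -1.18  1.18 -2.29]
lever
[ 0.86  0.14 -0.97  1.89  0.12  1.17 -2.2 ]
[ 0.78  0.21 -0.91  1.97  0.19  1.05 -2.27]
[ 0.69  0.31 -0.86  2.11  0.31  0.85 -2.41]
[ 1.43  0.5  -0.43  1.55  0.22  1.14 -0.21]
```

```bash
python3 - <<'E'
from h import *; from bench import *
np.set_printoptions(precision=4,suppress=True)
k=W([-.010,-.131,.059]); q=down(P[2]-.52+np.pi/2)
move_to(k+[0,0,.10],q); print(get_clock()); grip(.6)
movel(k,velocity=.1); print(get_ft_force()); grip(0.)
print(get_opening()*92,get_grasp_force(),get_ft_force(),get_torque(),get_tool_pos()-k,get_clock())
f=grab_frame("side")["pixels"]; f2=grab_frame("top")["pixels"]
a=cv2.resize(f[215:350,195:355],None,fx=2.5,fy=2.5); b=cv2.resize(f2[140:275,190:350],None,fx=2.5,fy=2.5)
cv2.imwrite("pics/g1.png",np.hstack([a,b]))
E
```

```text
1.5833
[-0.2145  0.8428  0.3573]
11.850358084425253 29.574364133295603 [ 4.386   1.9139 -2.6163] [ 0.5537 -1.1025  0.0867] [0.0021 0.0014 0.0002] 4.2583
```

View pics/g1.png

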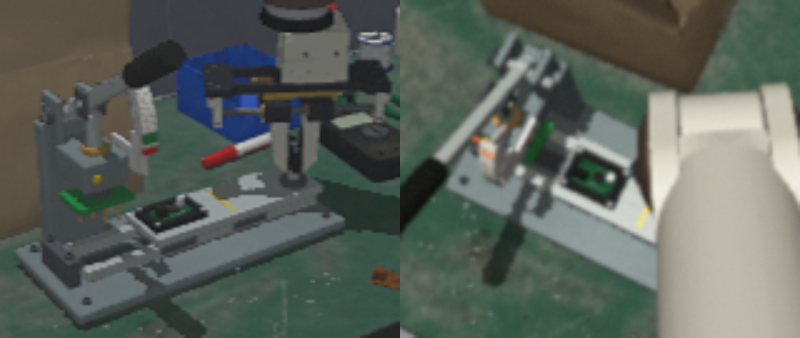

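The wing is held: the opening reads 12 mm and the side view shows the fingers round the knob. Next is the slide, in force-monitored steps.

```bash
python3 - <<'E'
from h import *; from bench import *
np.set_printoptions(precision=4,suppress=True)
p0=get_tool_pos().copy() if hasattr(get_tool_pos(),'copy') else np.array(get_tool_pos())
p0=np.array(p0); p0[2]=.059
F0=np.array(get_ft_force())
movel(p0+.070*EY,velocity=.06)
for d in np.arange(.073,.0921,.002):
    movel(p0+d*EY,velocity=.03); hold(.1)
    F=np.array(get_ft_force()); t=np.array(get_tool_pos())-p0
    print(round(d,3),F@EY,F@EX,F[2],t@EY,t@EX)
    if F@EY<-12: break
print(get_clock(),get_opening()*92)
np.save("home.npy",np.r_[p0+d*EY,p0])
f=grab_frame("side")["pixels"]; f2=grab_frame("top")["pixels"]
a=cv2.resize(f[215:350,195:355],None,fx=2.5,fy=2.5); b=cv2.resize(f2[140:275,190:350],None,fx=2.5,fy=2.5)
cv2.imwrite("pics/g2.png",np.hstack([a,b]))
E
```

```text
0.073 -0.49176162020319203 5.159766032486373 2.6865725856829874 0.0730145100025496 0.00020239675390803074
0.075 -0.7055773953905927 4.3686435002847475 4.814063612763361 0.0748942536191697 0.00017285435513359168
0.077 -1.8992295932635588 4.347360800466087 4.427689421380039 0.07709330167674791 0.00017722214165138422
0.079 -1.440355839201952 3.53031358605088 5.878925668601813 0.07908074831884541 0.00021261175285147097
0.081 -2.634948049491323 4.255807408128727 6.264491601494438 0.08016582772090337 0.00016810463064838006
0.083 -6.618113136127155 4.0459317653298505 8.711212776791456 0.08023443887927414 0.0001632431690669574
0.085 -10.075440464390606 3.1168996582617305 10.33113068563854 0.08029176121815383 0.00013816091117562423
0.087 -14.675636687687911 1.7632079186802005 11.557580327949976 0.0803837657732421 0.0001046783679128942
8.5167 11.666009060927388
```

View pics/g2.png

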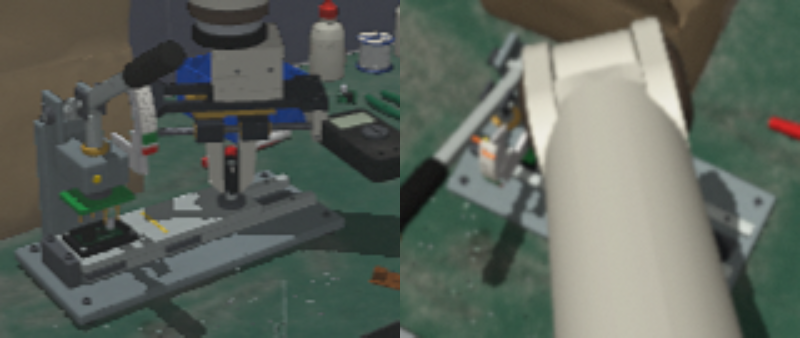

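The carriage is home: motion stalled at 80 mm and the force rose, and the nest is under the head. Now the knob.

```bash
python3 - <<'E'
from h import *; from bench import *
np.set_printoptions(precision=3,suppress=True)
h=np.load("home.npy"); p0=h[3:]; c=p0+.083*EY
th0=P[2]-.52+np.pi/2
yaw=lambda:(lambda y:np.arctan2(y[1],y[0]))(R.from_quat(get_tcp_rot()).apply([0,1,0]))
for a in np.arange(.12,.85,.12):
    movel(c,down(th0-a),velocity=.02); hold(.05)
    F=np.array(get_ft_force()); t=np.array(get_tool_pos())-p0
    y=P[2]+np.pi/2-yaw(); w=R.from_euler('z',P[2]-y).as_matrix()
    print(round(a,2),"knob",round(y,3),"Fxy tester",F@EX,F@EY,F[2],"tz",get_torque()[2],"pos",t@EX,t@EY,get_clock())
    if abs(F@EX)>30 or abs(F@EY)>40: break
E
```

```text
0.12 knob 0.643 Fxy tester 3.7933752587593923 -5.83887035371033 8.825991536985805 tz -0.08573511984723937 pos 0.0001042935156412405 0.08027032873211676 9.0167
0.24 knob 0.763 Fxy tester 3.443079701795114 -5.823731482266508 7.020113507293136 tz -0.12675647683190383 pos 0.00010171915434315929 0.0802541997040497 9.3333
0.36 knob 0.883 Fxy tester 3.6473050421541866 -5.851816019689232 7.420020294355916 tz -0.09153750634829466 pos 0.00011536121138637544 0.0802770775568967 9.65
0.48 knob 1.003 Fxy tester 3.702918894122563 -6.7711867017804686 7.733218593655034 tz -0.04081506159668534 pos 0.0001668345013566849 0.08030695081465185 9.9667
0.6 knob 1.123 Fxy tester 4.218259926067579 -5.832307133819475 8.334928748367313 tz -0.04364242606968245 pos 0.0001675406116600117 0.08030131803551174 10.2833
0.72 knob 1.243 Fxy tester 3.3250446366295012 -6.161539566660625 8.804012923338751 tz 0.006277457110288483 pos 0.00019385582803881681 0.0803384213434943 10.6
0.84 knob 1.362 Fxy tester 3.901511127834795 -6.119497648683606 8.72206927534805 tz 0.007051525405757962 pos 0.00019040757676875282 0.0803175646771158 10.9167
```

```bash
python3 - <<'E'
from h import *; from bench import *
np.set_printoptions(precision=3,suppress=True)
h=np.load("home.npy"); p0=h[3:]; c=p0+.083*EY
th0=P[2]-.52+np.pi/2
print(get_opening()*92,get_grasp_force(),get_torque())
for a in (.88,.92,.96):
    movel(c,down(th0-a),velocity=.02); hold(.1)
    y=R.from_quat(get_tcp_rot()).apply([0,1,0]); print(a,P[2]+np.pi/2-np.arctan2(y[1],y[0]),np.array(get_torque()),np.array(get_ft_force()),get_opening()*92,get_clock())
    if abs(get_torque()[2])>.5: break
f=grab_frame("side")["pixels"]
cv2.imwrite("pics/g3.png",cv2.resize(f[205:350,195:355],None,fx=4,fy=4))
E
```

```text
12.11701338512985 29.929668330587447 [-1.491 -0.199  0.007]
0.88 1.40214684184366 [-1.544 -0.178  0.069] [ 0.11  -7.499  8.707] 11.991724064546467 11.2667
0.92 1.442112914897648 [-1.489 -0.099  0.073] [ 0.731 -7.243  8.629] 11.93427207267279 11.6167
0.96 1.4810415374798933 [-1.488 -0.104  0.407] [ 0.894 -7.661  7.667] 12.111996554731961 11.9667
```

View pics/g3.png

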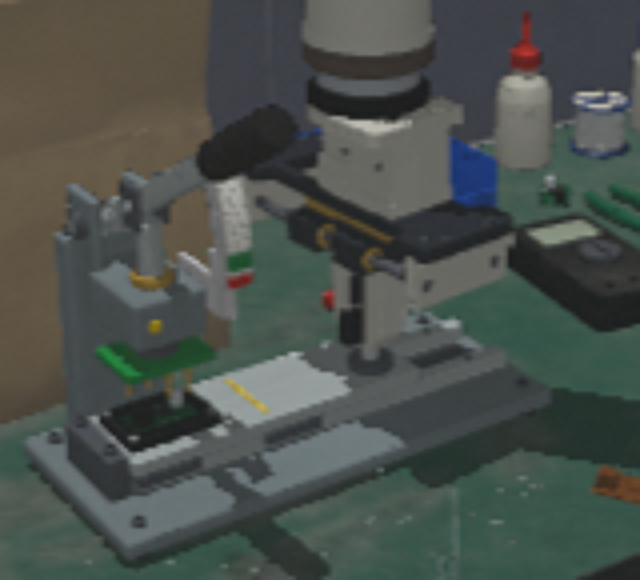

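The knob is at its end stop: the torque rose and the wing lies along the slide. Next I release, move to the lever and grip it.

```bash
cat >> h.py <<'E'
def lev(phi,r=.19): return W([.041-r*np.cos(.55-phi),.0943,.165+r*np.sin(.55-phi)-.019])
E
python3 - <<'E'
from h import *; from bench import *
np.set_printoptions(precision=3,suppress=True)
grip(.5); p=np.array(get_tool_pos()); movel([p[0],p[1],.20],velocity=.2); p[2]=.33
q=down(P[2]+np.pi/2); up=lev(0)+[0,0,.075]
print(up,ik(p,get_tcp_rot()),ik(up,q),ik(lev(0),q),ik(lev(.53),q))
movel(p,velocity=.2)
print(ik(up,q),ik(lev(.53),q))
move_to(up,q); print(get_joints(),get_clock())
f=grab_frame("side")["pixels"]; f2=grab_frame("top")["pixels"]
a=cv2.resize(f[185:345,195:355],None,fx=2.5,fy=2.5); b=cv2.resize(f2[120:280,150:310],None,fx=2.5,fy=2.5)
cv2.imwrite("pics/g4.png",np.hstack([a,b]))
E
```

```text
[ 0.463 -0.008  0.32 ] [ 0.896  0.223 -0.693  1.712  0.149  1.261 -0.222] [ 0.964  0.127 -1.074  1.865  0.119  1.218  0.941] [ 0.904  0.238 -1.062  1.967  0.238  1.069  0.827] [ 0.805  0.352 -1.01   2.12   0.393  0.868  0.651]
[ 0.886  0.111 -0.983  1.867  0.098  1.215  0.96 ] [ 0.753  0.328 -0.944  2.121  0.353  0.856  0.688]
[ 0.886  0.112 -0.982  1.867  0.099  1.215  0.959] 15.5
```

View pics/g4.png

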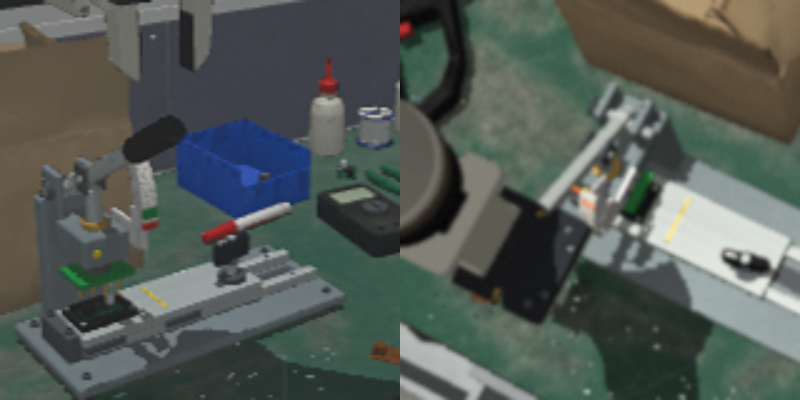

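The knob wing now lies along the slide, the carriage is still home and the fingers straddle the lever grip. I'll descend, grip and press.

```bash
python3 - <<'E'
from h import *; from bench import *
np.set_printoptions(precision=3,suppress=True)
grip(.65); movel(lev(0),velocity=.12); print("F",np.array(get_ft_force()))
grip(0.); t=np.array(get_tool_pos())
print(get_opening()*92,get_grasp_force(),np.array(get_ft_force()),t-lev(0),get_clock())
off=t-lev(0); off[2]=0; off=(off@EY)*EY; np.save("off.npy",off)
if get_opening()*92>18:
  for phi in (.1,.2,.3,.4,.46,.5):
    movel(lev(phi)+off,velocity=.08); hold(.05)
    t=np.array(get_tool_pos()); print(phi,"act",.55-np.arcsin((t[2]+.019-.165)/.19),np.array(get_ft_force()),get_opening()*92,get_clock())
f=grab_frame("side")["pixels"]
cv2.imwrite("pics/g5.png",cv2.resize(f[205:325,195:315],None,fx=5,fy=5,interpolation=2))
E
```

```text
F [0.154 0.555 0.261]
23.343463444168272 30.011199116706848 [ 5.152  4.704 -4.261] [0.001 0.002 0.   ] 17.525
0.1 act 0.09656052961044143 [-1.116  0.331  4.971] 23.040777957017724 17.9667
0.2 act 0.1959628523036287 [-1.518  0.345  5.108] 23.11664985258361 18.4
0.3 act 0.2955818654934535 [-1.08   0.26   5.706] 23.24266009061495 18.8333
0.4 act 0.3956256162078602 [-1.638 -0.475  6.595] 23.14375242705078 19.2667
0.46 act 0.4553225262162068 [-1.209  0.15   7.219] 23.205122348794816 19.6083
0.5 act 0.49514928157454535 [-2.325  0.752  9.038] 23.008191880766958 19.9083
```

View pics/g5.png

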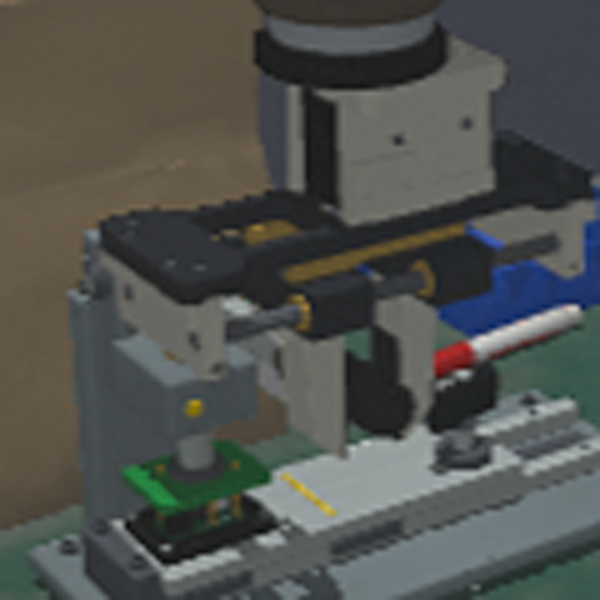

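```bash
python3 - <<'E'
from h import *; from bench import *
np.set_printoptions(precision=3,suppress=True)
off=np.load("off.npy"); movel(lev(.53)+off,velocity=.05); hold(.5)
t=np.array(get_tool_pos()); print("act",.55-np.arcsin((t[2]+.019-.165)/.19),np.array(get_ft_force()),get_opening()*92,get_clock())
f=grab_frame("side")["pixels"]; f2=grab_frame("top")["pixels"]
a=cv2.resize(f[225:325,205:285],None,fx=5,fy=5,interpolation=2)[:500]; b=cv2.resize(f2[150:250,170:230],None,fx=5,fy=5,interpolation=2)
cv2.imwrite("pics/g6.png",np.hstack([a,b]))
# ram drop: template-track green plate in side view
o=cv2.imread("pics/side0.png"); T=o[288:298,217:226]
r=cv2.matchTemplate(f[280:315,212:232],T,cv2.TM_CCOEFF_NORMED); _,m,_,l=cv2.minMaxLoc(r); print("plate px shift",l[0]+212-217,l[1]+280-288,m)
a=W([.02,.115,.075]); print("px for 20mm drop",proj("side",a-[0,0,.020])-proj("side",a))
E
```

```text
act 0.5245513749864339 [-2.661 -0.088  9.679] 23.131672700223703 20.725
plate px shift 0 7 0.901582658290863
px for 20mm drop [[0.465 7.334]]
```

View pics/g6.png

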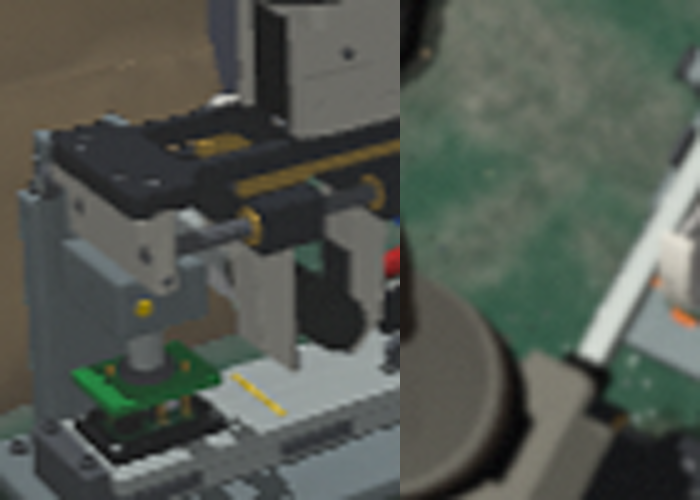

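The ram is down about 20 mm, with the probes on the board. The angle of about 0.525 rad and the force of about 9.7 N agree with mid green.

```bash
python3 -c "
from bench import *
print(close_job(),get_clock())"
```

```text
the job is handed in; nothing more can be done
the job is handed in; nothing more can be done
```

The job is handed in at about 21 s: carriage home (stalled at 80 mm), clamp knob turned to its end stop, and the lever still held at about 0.525 rad. That figure comes from the arm's position and agrees with the lever force and the ram's drop; I did not see the pointer against the green band, because the gripper hid it.

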